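# Load the test tokens and hold the coin mechanism's feed arm wound

## Robot

A 7-joint arm with a two-finger parallel gripper is mounted at the origin on the work surface. World frame = base frame: x ahead of the robot, y to its left, z up, the work surface at z = 0. Lengths are in mm, angles in rad, forces in N, time in s.
With the tool pointing down it reaches from about 400 to 875 mm from the base axis. Payload 4.4 kg.
Tool frame: the origin (TCP) lies where the fingers leave the gripper's body, on its centre line; the fingertips stand 73 mm ahead of it and the grasp point (between the pads) lies 54 mm ahead of it; z points along the fingers, y is the line along which they close (so a half turn about z gives the same grasp; the last joint's range is limited). The gripper opens to 85 mm and grips with 20 to 120 N. Pads are 22 mm wide; open, the fingers measure 114 mm over their backs; the gripper's body (76 mm by 85 mm) begins 54 mm behind the grasp point. The pads swing forward as they close: fully open they stand 13 mm farther back than shut.
Start: joints at [1.24, 0.628, 0.038, 1.517, -0.027, 0.996, -0.02], TCP at [170.14, -627.351, 303.913] pointing down, gripper open.
Joint ranges: [-3.06, 3.06], [-0.37, 2.12], [-1.25, 1.32], [0.18, 2.47], [-1.1, 4.24], [0.23, 1.98], [-2.94, 2.94]. Speed limits (rad/s): [2.57, 2.57, 3.14, 3.14, 3.14, 3.14, 3.14].

## Interface

Orientations are given as [roll, pitch, yaw] about the fixed x, y, z axes, in that order (R = Rz(yaw) Ry(pitch) Rx(roll)).
In Python, from cell import ctrl gives the robot as it stands.
- The arm moves only by the tool send_rows, never from a script. Its argument "rows" is a list that holds one entry, the list of rows, each a list of 6 numbers: the shift along the tool's x, y, z in cm, then the turn, a rotation vector about the tool's x, y, z in rad. In form: [[[tx, ty, tz, wx, wy, wz], ...]]. A call has 1 to 10 rows; each row is the pose to reach, as a shift and turn from the pose commanded when the call began, along the tool's axes at that moment; what a row does not reach only later rows make up. A row lasts 1/10 s, in which the tool goes at most 50 mm and 8.59 degrees, less where a joint would pass 70% of its speed; a pose out of reach is approached as far as the arm can. A call with a gripper value outside its range is refused whole. "grip" is the closure in counts, from 0 (fully open) to 255 (shut), set as the call begins (left out, the last holds). The fingers move at their own pace and stop on an object; the grip force is fixed at half the most. Time passes only in rows, so rows that repeat a pose let the fingers close. It gives the time, the measured TCP pose, the force, the opening and the grip force at its end, in the units of the state.
- ctrl.read_state(): the state, without advancing time (a new reading comes with each control period).
- ctrl.get_image(name): name is "scene" or "side" or "wrist"; returns a dict with "pixels" (384x512x3 uint8, red, green, blue), "fx", "fy", "cx", "cy" (pixels), "D" ([k1, k2, p1, p2, k3] as OpenCV has them; the pictures are not rectified), "extrinsics" (4x4, takes a point from camera to world coordinates); the wrist camera has in their place "mount" (4x4, takes a point from camera to tool coordinates, whose origin is the TCP and whose axes are the flange's). Camera axes: x right, y up, looking along -z (the intrinsics and any distortion apply to the point x, -y, -z); pixel columns grow to the right and rows downward; lengths in mm; the calibration is good to about 2 mm. A picture is of the moment at which its call begins: read the wrist's pose just before it. There is no depth.
- ctrl.finish_job(): hands the job in; it is judged then, once.
The state is a dict: "clock": time; "qpos": joint angles; "qd": joint speeds; "tau": joint torques, N m; "eef_pos": TCP position; "tool_rot": TCP orientation; "force": force on the tool from outside, world axes, zero at the start; "torque": the same for the moment, N m; "width": finger opening in mm; "gripper_force": force on a finger pad.
Only numpy, scipy, OpenCV 4.12 (cv2) and the standard library are available. Lean on these libraries where they do the work, as an engineer would, in place of code of your own. Each camera call takes 0.05 s, during which the arm holds its last target. There are 200 camera calls.

## Task

Load the open coin mechanism for its check: set the green-tagged token in the green pass nest and the red-tagged token in the red reject nest, each lying flat inside its cup and let go. Then take the orange post of the mechanism's sprung feed arm, swing it away from the nests all the way to its yellow stop, and finish still holding it there: it springs back if released. Leave the plain token, spanner, faceplate and gauge block where they lie.

Things in the scene. Friction and masses are not known exactly. Their poses are not given: they have to be found in the camera images.
- mech: grey enamel coin mechanism, fixed; 170 mm (its x) by 280 mm (y from -130 to +150), deck top 45 mm above the counter. Origin on the counter; x points away from the robot, y to its left, z up. Nests near the -y end; a 6 mm high rib crosses the deck at y = -40; feed arm on the +y half; the open lid is fixed along the y = +150 edge, leaning outward, up to 155 mm high
- green_token: nickel test token: disc 40 mm across and 5 mm thick with an upright finger stub in its centre, 18 mm across and 20 mm tall (total height 25 mm); green tag on the disc's face and on top of the stub; loose, about 60 g, starts on the counter to the right of the mechanism. Origin: centre of the underside, z up
- red_token: nickel test token: disc 40 mm across and 5 mm thick with an upright finger stub in its centre, 18 mm across and 20 mm tall (total height 25 mm); red tag on the disc's face and on top of the stub; loose, about 60 g, starts on the counter to the right of the mechanism. Origin: centre of the underside, z up
- pass_nest: round green cup (pass nest), 58 mm outside, 49 mm inside, 8 mm high with a 3 mm floor, fixed on the mechanism's deck (deck top 45 mm above the counter); the green and red nests stand 80 mm apart, either may be the nearer. Origin: centre of the underside, so a token in it has its underside 3 mm higher. z up
- reject_nest: round red cup (reject nest), 58 mm outside, 49 mm inside, 8 mm high with a 3 mm floor, fixed on the mechanism's deck (deck top 45 mm above the counter); the red and green nests stand 80 mm apart, either may be the nearer. Origin: centre of the underside, so a token in it has its underside 3 mm higher. z up
- feed_arm (a joint): sprung feed arm about its upright pivot: 0 at rest, 1.05 rad at the stop; grows as it turns clockwise seen from above, the post moving from beside the rib towards the lid (+y). The spring takes about 3.5 N at the post to start, 9 N at the stop, and returns the arm when released. The arm is a flat aluminium bar 20 mm wide, its top 55 mm above the counter
- feed_post (a point): orange upright post near the free end of the feed arm, 14 mm across, from 55 to 100 mm above the counter, 90 mm from the pivot axis. This point is on its axis, 78 mm above the counter; it moves with the arm
- feed_pivot (a point): pivot axis of the feed arm (brass boss), fixed; axes as the mechanism's. The arm points from here towards the robot: at rest the post lies 0.61 rad from the mechanism's -x direction on the nest side (-y), at the stop 0.44 rad on the lid side (+y), where the bar meets a yellow block 16 x 14 mm whose top is 55 mm above the counter
- plain_token: bystander: untagged nickel token without a stub, 40 mm across, 5 mm thick, flat on the counter. Origin: centre of the underside
- spanner: bystander: red steel spanner lying on the counter to the left
- faceplate: bystander: dark steel lock faceplate, 130 x 36 x 4 mm, flat on the counter to the left. Origin: centre of the underside
- gauge_block: bystander: squat aluminium pin tumbler gauge block, 50 x 60 x 30 mm, on the counter far right. Origin: centre of the underside

How it is judged (in metres and radians):
On the way, in this order (a step that is already met when the one before it is completed fails the run):
1. both tokens lie flat in the nests of their own colour, let go (horizontal distance between green_token and pass_nest below 0.007 m and z of green_token in the frame of pass_nest between 0 and 0.0055 m and angle between each of green_token, red_token's own z axis and vertical below 0.12 rad and linear speed of each of green_token, red_token below 0.03 m/s and contact force between the fingers and green_token below 0.1 N and horizontal distance between red_token and reject_nest below 0.007 m and z of red_token in the frame of reject_nest between 0 and 0.0055 m and contact force between the fingers and red_token below 0.1 N), for 0.2 s.
2. the feed arm is held by the fingers against its stop (value of joint feed_arm above 0.99 rad and contact force between the fingers and feed_arm above 2 N), for 0.2 s.
At the end, for the whole second after the job is handed in: Each token in the nest of its colour (centred within 7 mm, seated under 5.5 mm, tilt under 0.12 rad, still, untouched); feed arm beyond 0.99 of its 1.05 rad, held by the fingers (over 2 N) through the last second; bystanders within 25 mm of where they lay (all of step 1 and all of step 2 and distance of each of plain_token, spanner, faceplate, gauge_block from where it was at the start of the episode below 0.025 m); the arm keeps its last pose, push and grip.
It fails at once if a bystander is shoved more than 25 mm (distance of any of plain_token, spanner, faceplate, gauge_block from where it was at the start of the episode above 0.025 m).
It also fails if it takes over 64 s, if anything falls off the work surface, if the arm or the gripper's body presses on something with over 40 N, if the wrist force passes 120 N, or if a joint passes its speed limit or range.

## Working session

There is one attempt and no reset: what is moved stays moved. The work goes in short steps, Python scripts to look and compute and a tool call to move; the robot and the scene stay as the last step left them, time stands still between calls to the robot, and variables do not carry over. Pictures are saved under pics/ and viewed, at most 10 in all, crops included, and the job is handed in when it is done.

Besides the shell and the picture viewer there is one more tool, called by a JSON object that holds its "method" and its "body", one argument or row to a line. send_rows: Moves the arm, as the interface text tells. Its arguments: {"type":"object","properties":{"rows":{"type":"array","items":{"type":"array","items":{"type":"array","items":{"type":"number"}}}},"grip":{"type":"number"}},"required":["rows"]}

```bash
mkdir -p pics; ls; cat > h.py <<'E'
import numpy as np, cv2
from cell import ctrl
from scipy.spatial.transform import Rotation as R
def snap(n,fn):
    s=ctrl.read_state(); im=ctrl.get_image(n)
    cv2.imwrite('pics/'+fn+'.png',im['pixels'][:,:,::-1])
    K=np.array([[im['fx'],0,im['cx']],[0,im['fy'],im['cy']],[0,0,1.]])
    if n=='wrist':
        T=np.eye(4);T[:3,:3]=R.from_euler('xyz',s['tool_rot']).as_matrix();T[:3,3]=s['eef_pos'];T=T@im['mount']
    else: T=np.array(im['extrinsics'])
    np.savez('pics/'+fn+'.npz',K=K,D=np.array(im['D'],float),T=T)
    return s
def w(fn,u,v,z):
    d=np.load('pics/'+fn+'.npz')
    p=cv2.undistortPoints(np.array([[[u,v]]],float),d['K'],d['D'])[0,0]
    r=d['T'][:3,:3]@np.array([p[0],-p[1],-1]);o=d['T'][:3,3]
    return np.round(o+r*(z-o[2])/r[2],1)
def px(fn,P):
    d=np.load('pics/'+fn+'.npz');c=np.linalg.inv(d['T'])@np.append(P,1);c=c[:3]*[1,-1,-1]
    return cv2.projectPoints(c.reshape(1,1,3),np.zeros(3),np.zeros(3),d['K'],d['D'])[0].ravel().round(1)
E
python3 - <<'E'
from h import *
for n in ['scene','side','wrist']: s=snap(n,n+'0'); d=np.load(f'pics/{n}0.npz'); print(d['T'].round(2),d['K'],d['D'])
print(s)
a=[cv2.imread(f'pics/{n}0.png') for n in ['scene','side','wrist']]
E
```

```text
pics
[[ 2.40000e-01 -7.90000e-01  5.70000e-01  1.26902e+03]
 [ 9.70000e-01  1.90000e-01 -1.40000e-01 -1.62650e+02]
 [ 1.00000e-02  5.80000e-01  8.10000e-01  1.13436e+03]
 [ 0.00000e+00  0.00000e+00  0.00000e+00  1.00000e+00]] [[456.92617317   0.         257.77630889]
 [  0.         456.92617317 194.92712423]
 [  0.           0.           1.        ]] [0.05951681 0.         0.         0.         0.        ]
[[ 7.3000e-01  3.5000e-01 -5.9000e-01 -8.5260e+01]
 [-6.8000e-01  3.9000e-01 -6.2000e-01 -6.1088e+02]
 [ 1.0000e-02  8.5000e-01  5.3000e-01  6.2315e+02]
 [ 0.0000e+00  0.0000e+00  0.0000e+00  1.0000e+00]] [[356.59094671   0.         249.83721237]
 [  0.         356.59094671 191.39785339]
 [  0.           0.           1.        ]] [0.03018003 0.         0.         0.         0.        ]
[[ 2.6000e-01  9.2000e-01  3.0000e-01  2.4879e+02]
 [-9.7000e-01  2.5000e-01  8.0000e-02 -6.0648e+02]
 [-0.0000e+00 -3.1000e-01  9.5000e-01  3.7225e+02]
 [ 0.0000e+00  0.0000e+00  0.0000e+00  1.0000e+00]] [[313.49651996   0.         254.30451224]
 [  0.         313.49651996 195.89624359]
 [  0.           0.           1.        ]] [0.02029989 0.         0.         0.         0.        ]
{'clock': 0.1, 'qpos': array([ 1.24019055,  0.62923828,  0.03845612,  1.51826402, -0.02701867,
        0.99632522, -0.0200392 ]), 'qd': array([ 1.34766350e-03, -2.78132631e-03,  1.38196498e-03, -8.59061205e-04,
       -1.14996283e-03,  9.58408889e-05, -1.06474891e-03]), 'tau': array([ 4.00772667e-03, -5.64535439e+01,  1.23083241e+00, -1.93975031e+01,
        1.12964114e-02,  5.42211128e-03,  1.48676105e-05]), 'eef_pos': array([ 170.03276566, -626.90997879,  303.09238088]), 'tool_rot': array([-3.13987588e+00,  7.72107418e-06,  2.64747327e-01]), 'force': array([ 0.12008339, -0.57045787,  0.79744565]), 'torque': array([-0.00949767,  0.01690255, -0.01734862]), 'gripper_force': 0.0, 'width': 85.48816815071912}
```

View pics/scene0.png

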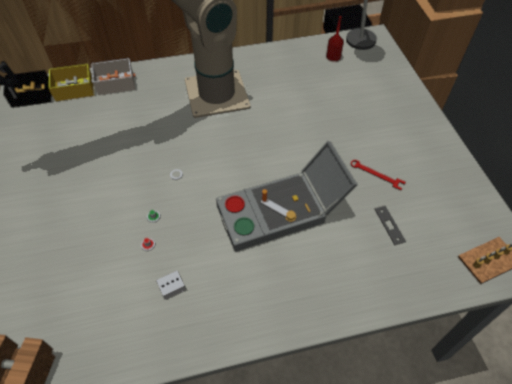

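View pics/side0.png

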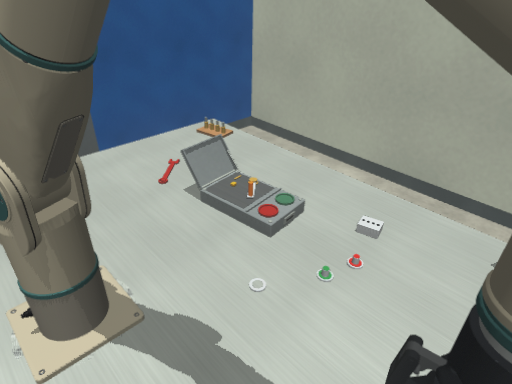

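Scene: red nest near (235,204), green nest (244,226), green token (153,214), red token (148,243), post (264,195), pivot (291,216). The side view agrees. I'll enlarge crops of both.

```bash
python3 - <<'E'
from h import *
a=cv2.imread('pics/scene0.png')[160:300,130:330];cv2.imwrite('pics/c1.png',cv2.resize(a,None,fx=4,fy=4,interpolation=2))
a=cv2.imread('pics/side0.png')[165:295,200:400];cv2.imwrite('pics/c2.png',cv2.resize(a,None,fx=4,fy=4,interpolation=2))
E
```

```text
(no output)
```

View pics/c1.png

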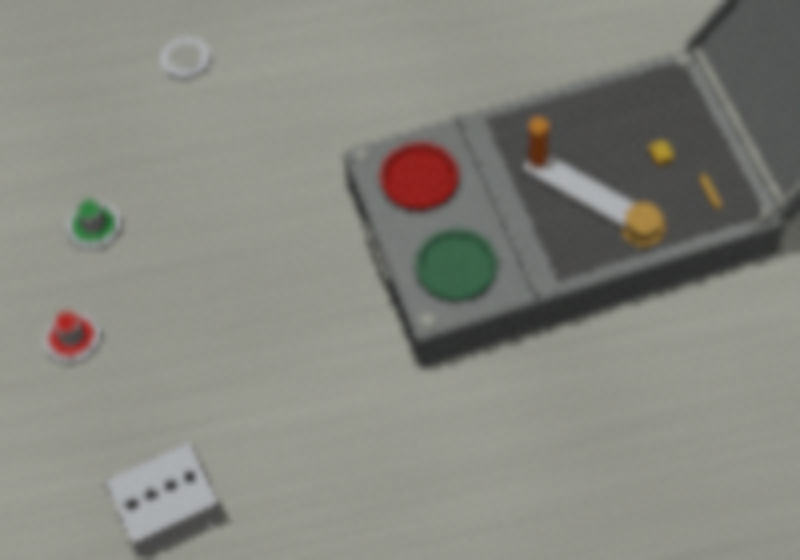

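View pics/c2.png

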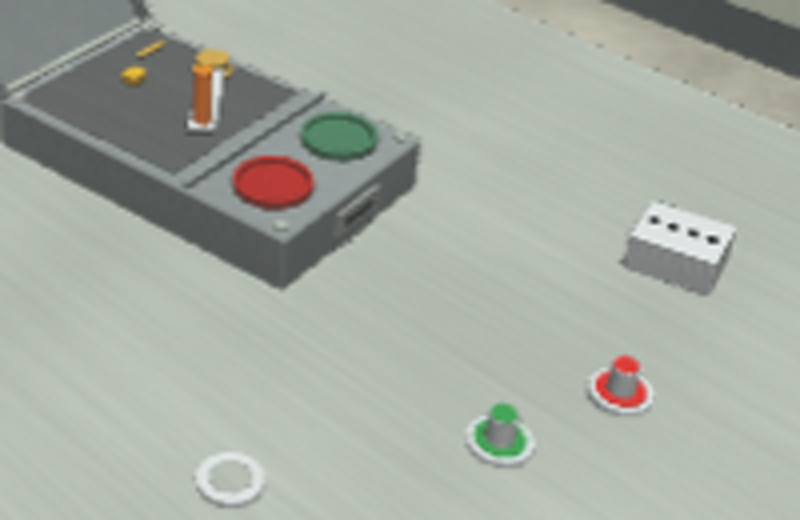

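```bash
python3 - <<'E'
from h import *
A=dict(rn=(420,177,53),gn=(456,265,53),gstub=(89,209,25),gdisc=(95,223,5),rstub=(67,322,25),rdisc=(73,337,5),post=(539,127,100),foot=(541,165,55),boss=(644,216,62),ystop=(662,150,55),plain=(186,58,5),gb=(162,485,30))
B=dict(rn=(273,182,53),gn=(339,136,53),gstub=(503,412,25),gdisc=(500,439,5),rstub=(627,364,25),rdisc=(620,390,5),post=(204,70,100),foot=(203,124,55),boss=(214,59,62),ystop=(134,74,55),plain=(230,478,5),gb=(685,217,30))
for k in A:
    u,v,z=A[k];a=w('scene0',130+(u+.5)/4-.5,160+(v+.5)/4-.5,z)
    u,v,z=B[k];b=w('side0',200+(u+.5)/4-.5,165+(v+.5)/4-.5,z)
    print(k,a,b,(a+b)/2)
E
```

```text
rn [528.6 -43.6  53. ] [520.9 -49.5  53. ] [524.75 -46.55  53.  ]
gn [607.2 -34.8  53. ] [599.8 -40.4  53. ] [603.5 -37.6  53. ]
gstub [ 480.9 -279.5   25. ] [ 481.  -281.2   25. ] [ 480.95 -280.35   25.  ]
gdisc [ 480.1 -278.7    5. ] [ 479.9 -282.9    5. ] [ 480.  -280.8    5. ]
rstub [ 571.9 -304.2   25. ] [ 572.5 -307.3   25. ] [ 572.2  -305.75   25.  ]
rdisc [ 572.5 -303.8    5. ] [ 570.3 -307.6    5. ] [ 571.4 -305.7    5. ]
post [538.6  41.3 100. ] [536.   38.2 100. ] [537.3   39.75 100.  ]
foot [540.1  43.2  55. ] [534.2  36.4  55. ] [537.15  39.8   55.  ]
boss [604.2 101.4  62. ] [598.8  92.7  62. ] [601.5   97.05  62.  ]
ystop [547.7 131.8  55. ] [544.  126.2  55. ] [545.85 129.    55.  ]
plain [ 341.8 -193.     5. ] [ 338.1 -196.3    5. ] [ 339.95 -194.65    5.  ]
gb [ 712.6 -255.5   30. ] [ 731.3 -252.    30. ] [ 721.95 -253.75   30.  ]
```

Measurements from the two cameras agree to within a few mm: the nests come out 79 mm apart, the mech yaw is about 0.11, and each token's stub sits over its disc. Next I move above the tokens for a wrist view.

{"method": "send_rows", "body": {
  "rows": [
    [[2,-1,0.3,0,0,0.01],[6,-3,1,0,0,0.02],[10.5,-5.5,2,0,0,0.04],[15,-8,3,0,0,0.06],[20,-10.5,4,0,0,0.08],[25,-13,5,0,0,0.1],[30,-16,6,0,0,0.12],[35,-18.5,7,0,0,0.14],[40,-21.5,7.3,0,0,0.152],[43,-22.9,7.3,0,0,0.152]]
  ]
}}

```text
clock: 1.15
eef_pos: [507.4, -309.2, 231.6]
tool_rot: [-3.141, 0.001, 0.113]
force: [1.3, -0.1, 0.6]
width: 85.1
gripper_force: 0.0
```

{"method": "send_rows", "body": {
  "rows": [
    [[0,0,0,0,0,0],[0,0,0,0,0,0],[0,0,0,0,0,0]]
  ]
}}

```text
clock: 1.45
eef_pos: [505.5, -312.2, 232.2]
tool_rot: [3.141, 0.001, 0.111]
force: [-1.1, -0.3, -0.2]
width: 85.6
gripper_force: 0.0
```

```bash
python3 - <<'E'
from h import *
s=snap('wrist','w1');print(s['clock'],s['eef_pos'],s['tool_rot'])
for n,P in dict(g=(481,-280,25),r=(572,-305.5,25)).items(): print(n,px('w1',P))
a=cv2.imread('pics/w1.png');cv2.imwrite('pics/w1b.png',cv2.resize(a,(800,600),interpolation=2))
E
```

```text
1.45 [ 505.46315734 -312.23108481  232.15679875] [3.14098891e+00 1.31510967e-03 1.11229709e-01]
g [216.5 206.5]
r [254.1 109.7]
```

View pics/w1b.png

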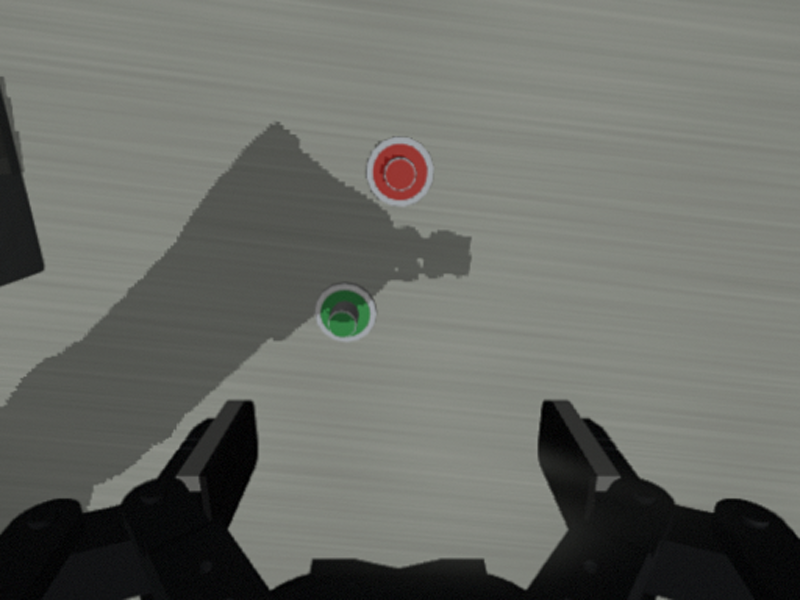

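Green stub top is at about (220,206) and red at (256,111), a few px from the prediction. I compute positions and the move for the green token.

```bash
cat >> h.py <<'E'
def delta(x,y,z,yaw=None):
    s=ctrl.read_state(); Rm=R.from_euler('xyz',s['tool_rot'])
    d=Rm.inv().apply(np.array([x,y,z])-s['eef_pos'])/10
    t=R.from_euler('xyz',[np.pi,0,s['tool_rot'][2] if yaw is None else yaw])
    return d.round(2),(Rm.inv()*t).as_rotvec().round(3)
E
python3 - <<'E'
from h import *
f=1/1.5625
for n,u,v,z in [('g',344,323,25),('gd',346,312,5),('r',400,174,25),('rd',400,171,5)]: print(n,w('w1',(u+.5)*f-.5,(v+.5)*f-.5,z))
g=w('w1',344.5*f-.5,323.5*f-.5,25); print(delta(g[0],g[1],110,.11),delta(g[0],g[1],81,.11))
E
```

```text
g [ 481.3 -283.2   25. ]
gd [ 481.3 -282.5    5. ]
r [ 570.9 -307.1   25. ]
rd [ 571.5 -307.1    5. ]
(array([-2.04, -3.2 , 12.23]), array([0.001, 0.001, 0.   ])) (array([-2.04, -3.2 , 15.13]), array([0.001, 0.001, 0.   ]))
```

{"method": "send_rows", "body": {
  "rows": [
    [[-0.7,-1,3,0,0,0],[-1.4,-2.2,7,0,0,0],[-2,-3.2,11,0,0,0],[-2,-3.2,14,0,0,0],[-2,-3.2,15,0,0,0],[-2,-3.2,15,0,0,0],[-2,-3.2,15,0,0,0]]
  ],
  "grip": 90
}}

```text
clock: 2.2
eef_pos: [483.5, -283.0, 83.5]
tool_rot: [3.14, -0.002, 0.111]
force: [0.9, 0.3, -0.2]
width: 55.1
gripper_force: 0.0
```

{"method": "send_rows", "body": {
  "rows": [
    [[0,0,0,0,0,0],[0,0,0,0,0,0],[0,0,0,0,0,0],[0,0,0,0,0,0],[0,0,0,0,0,0],[0,0,0,0,0,0],[0,0,0,0,0,0]]
  ],
  "grip": 255
}}

```text
clock: 2.9
eef_pos: [483.7, -281.9, 83.8]
tool_rot: [3.14, -0.002, 0.113]
force: [-0.7, 0.5, 6.2]
width: 15.1
gripper_force: 58.4
```

{"method": "send_rows", "body": {
  "rows": [
    [[0,0,-0.5,0,0,0],[0,0,-2,0,0,0],[0.5,-1,-5,0,0,0],[1.5,-4,-9,0,0,0],[3,-8,-12,0,0,0],[5,-12,-14,0,0,0],[7,-16,-14.6,0,0,0],[9,-20,-14.6,0,0,0],[10,-21.2,-14.6,0,0,0],[10,-21.2,-14.6,0,0,0]]
  ]
}}

```text
clock: 3.9
eef_pos: [559.8, -56.3, 229.2]
tool_rot: [-3.14, -0.002, 0.119]
force: [0.5, -0.7, -0.6]
width: 15.2
gripper_force: 58.7
```

{"method": "send_rows", "body": {
  "rows": [
    [[0,0,0,0,0,0],[0,0,0,0,0,0],[0,0,0,0,0,0]]
  ]
}}

```text
clock: 4.2
eef_pos: [557.9, -61.9, 228.3]
tool_rot: [3.141, 0.001, 0.109]
force: [0.0, -0.5, -0.9]
width: 15.4
gripper_force: 58.7
```

```bash
python3 - <<'E'
from h import *
s=snap('wrist','w2');print(s['clock'],s['eef_pos'],s['tool_rot'],s['force'],s['width'])
for n,P in dict(g=(603.5,-37.6,53),r=(525,-46.5,53),post=(537,40,100)).items(): print(n,px('w2',P)*1.5625)
a=cv2.imread('pics/w2.png');cv2.imwrite('pics/w2b.png',cv2.resize(a,(800,600),interpolation=2))
E
```

```text
4.2 [557.8857506  -61.87091055 228.34437611] [3.14076465e+00 7.83305188e-04 1.09400345e-01] [ 0.01298078 -0.5231879  -0.93080828] 15.376812441580597
g [357.03125 214.6875 ]
r [361.40625 360.625  ]
post [159.84375 361.71875]
```

View pics/w2b.png

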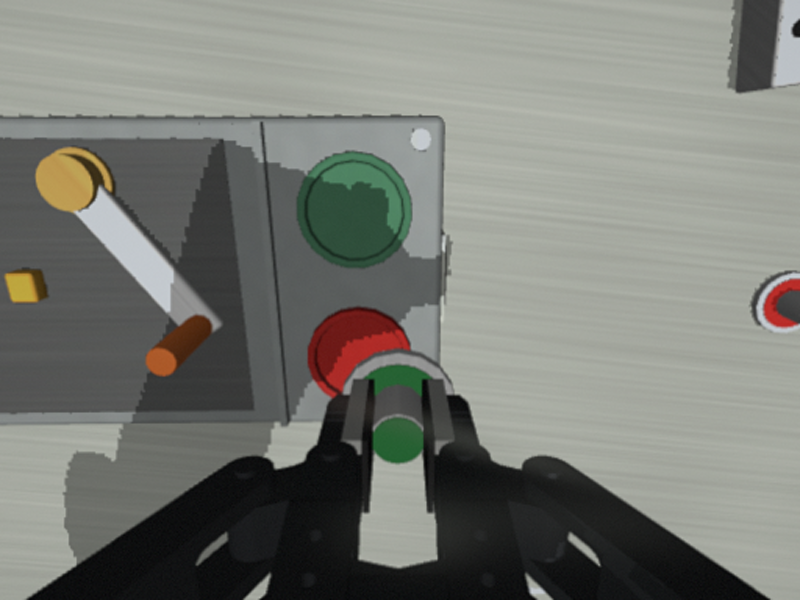

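Green nest rim centre is at (354,210) in the enlarged view and red at about (363,361). The held green token's stub top is at (398,440), with its disc edges at x 344 and 452 and its top at y 350. Next I check how the token sits in the grip.

```bash
python3 - <<'E'
from h import *
f=1/1.5625
W=lambda u,v,z:w('w2',(u+.5)*f-.5,(v+.5)*f-.5,z)
print('gn',W(354,210,53),'rn',W(363,361,53),'post',W(162,361,100),'boss',W(67,180,65))
x,y,z=ctrl.read_state()['eef_pos']
print('stubtop',W(398,440,z-58.8),'tcp',x,y)
yaw=.11;c,s_=np.cos(yaw),np.sin(yaw)
for n,a,b in [('L',0,20),('R',0,-20),('far',20,0)]:
    print(n,px('w2',(x+c*a-s_*b,y+s_*a+c*b,z-78.8))*1.5625)
print('stub',px('w2',(x,y,z-58.8))*1.5625)
for zz in (-76,-78.8,-81): print(zz,W(344,395,z+zz),W(452,395,z+zz),'far',W(398,350,z+zz))
E
```

```text
gn [605.8 -35.8  53. ] rn [525.  -47.2  53. ] post [537.6  39.2 100. ] boss [606.4  94.3  65. ]
stubtop [554.5 -63.  169.5] tcp 558.0524468442434 -61.46690529856558
L [335.15625 396.40625]
R [453.28125 396.25   ]
far [393.90625 341.5625 ]
stub [393.75   429.0625]
-76 [558.4 -44.6 152.3] [562.2 -80.2 152.3] far [576.4 -60.7 152.3]
-78.8 [556.8 -44.4 149.5] [560.7 -80.8 149.5] far [575.2 -60.8 149.5]
-81 [555.6 -44.3 147.3] [559.6 -81.2 147.3] far [574.2 -60.9 147.3]
```

Token sits flat, about 2.5 mm behind the TCP along x. Next I compute the move to the green nest.

```bash
python3 - <<'E'
from h import *
print(delta(607.5,-36,150,.11),delta(607.5,-36,133,.11))
E
```

```text
(array([ 5.2 , -1.99,  7.83]), array([ 0.001,  0.001, -0.   ])) (array([ 5.2 , -1.99,  9.53]), array([ 0.001,  0.001, -0.   ]))
```

{"method": "send_rows", "body": {
  "rows": [
    [[2,-0.8,1,0,0,0],[4,-1.6,4,0,0,0],[5.2,-2,6.5,0,0,0],[5.2,-2,7.8,0,0,0],[5.2,-2,8.5,0,0,0],[5.2,-2,9,0,0,0],[5.2,-2,9.3,0,0,0],[5.2,-2,9.5,0,0,0],[5.2,-2,9.5,0,0,0],[5.2,-2,9.5,0,0,0]]
  ]
}}

```text
clock: 5.25
eef_pos: [608.3, -34.0, 133.9]
tool_rot: [3.141, -0.001, 0.113]
force: [0.8, 0.5, -0.6]
width: 15.4
gripper_force: 58.7
```

{"method": "send_rows", "body": {
  "rows": [
    [[-0.05,0.1,0.1,0,0,0],[-0.05,0.15,0.15,0,0,0],[-0.05,0.15,0.15,0,0,0]]
  ]
}}

```text
clock: 5.55
eef_pos: [607.7, -35.6, 131.8]
tool_rot: [3.141, 0.0, 0.113]
force: [0.3, -0.2, 0.3]
width: 15.4
gripper_force: 58.7
```

{"method": "send_rows", "body": {
  "rows": [
    [[0,0,0,0,0,0],[0,0,0,0,0,0],[0,0,0,0,0,0],[0,0,0,0,0,0]]
  ],
  "grip": 110
}}

```text
clock: 5.95
eef_pos: [607.8, -35.4, 131.9]
tool_rot: [3.142, -0.0, 0.113]
force: [0.1, 1.4, -0.3]
width: 48.8
gripper_force: 0.0
```

{"method": "send_rows", "body": {
  "rows": [
    [[0,0,-1,0,0,0],[0,0,-3,0,0,0],[0,0,-6,0,0,0],[-2,0,-9,0,0,0],[-5,0,-9.5,0,0,0],[-6,0,-9.5,0,0,0],[-6,0,-9.5,0,0,0],[-6,0,-9.5,0,0,0]]
  ]
}}

```text
clock: 6.75
eef_pos: [549.1, -42.0, 226.8]
tool_rot: [-3.142, -0.001, 0.113]
force: [0.0, -0.3, -0.0]
width: 48.4
gripper_force: 0.0
```

```bash
python3 - <<'E'
from h import *
s=snap('wrist','w3');print(s['clock'],s['eef_pos'],s['tool_rot'],s['force'],s['width'])
a=cv2.imread('pics/w3.png');cv2.imwrite('pics/w3b.png',cv2.resize(a,(800,600),interpolation=2))
print(delta(573.7,-305.5,150,.11),delta(573.7,-305.5,83.5,.11))
E
```

```text
6.75 [549.06593132 -41.97717141 226.81730676] [-3.14157228e+00 -1.21108425e-03  1.13047739e-01] [ 0.04330122 -0.25379509 -0.04834962] 48.44737996236576
(array([-0.56, 26.47,  7.66]), array([ 0.   , -0.001,  0.003])) (array([-0.57, 26.47, 14.31]), array([ 0.   , -0.001,  0.003]))
```

View pics/w3b.png

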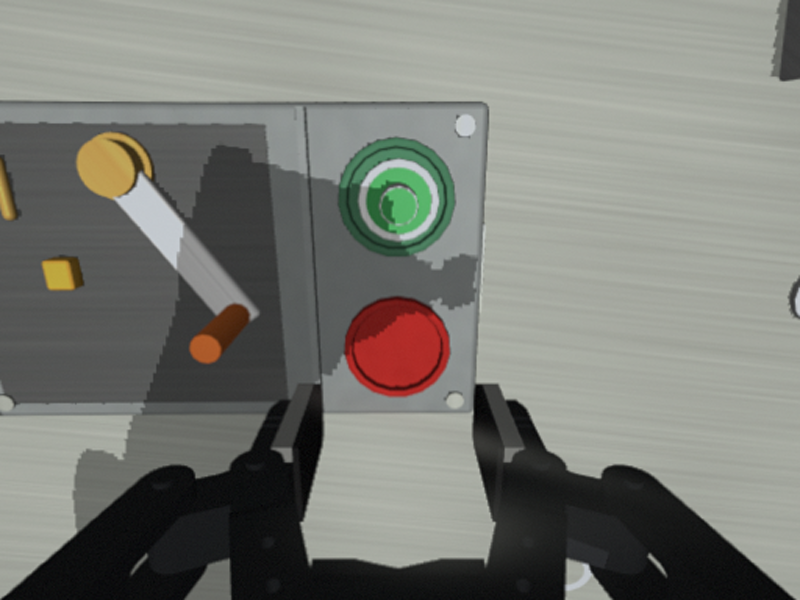

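The green token is seated, centred in its cup at (398,200). The empty red nest is at (397,346), the post top at (205,348) and the boss at (107,166). Now the red token.

{"method": "send_rows", "body": {
  "rows": [
    [[0,2,0,0,0,0],[0,6,0,0,0,0],[0,11,0,0,0,0],[0,16,0,0,0,0],[-0.4,21,2,0,0,0],[-0.8,25,5,0,0,0],[-0.8,26.5,8,0,0,0],[-0.8,26.5,10,0,0,0],[-0.8,26.5,10.5,0,0,0],[-0.8,26.5,10.5,0,0,0]]
  ],
  "grip": 90
}}

```text
clock: 7.8
eef_pos: [570.3, -305.6, 120.5]
tool_rot: [-3.14, 0.001, 0.114]
force: [0.0, 0.4, -0.2]
width: 55.5
gripper_force: 0.0
```

```bash
python3 - <<'E'
from h import *
f=1/1.5625
W=lambda u,v,z:w('w3',(u+.5)*f-.5,(v+.5)*f-.5,z)
print('gn',W(397,197,53),'gtok',W(398,205,73),'rn',W(397.5,346,53),'post',W(205,348,100),'boss',[W(106,166,z) for z in (60,65,75)],'ystop',W(62,272,55))
s=ctrl.read_state();print(s['eef_pos'],delta(572,-306.5,83.5,.11))
E
```

```text
gn [605.9 -35.9  53. ] gtok [604.5 -36.6  73. ] rn [528.  -44.9  53. ] post [537.6  39.9 100. ] boss [array([605.2,  98.7,  60. ]), array([605.7,  95.9,  65. ]), array([606.8,  90.3,  75. ])] ystop [550.2 127.   55. ]
[ 570.25941693 -305.61916741  120.4629027 ] (array([0.17, 0.11, 3.7 ]), array([-0.002,  0.001,  0.004]))
```

{"method": "send_rows", "body": {
  "rows": [
    [[0.1,0.1,1.5,0,0,0],[0.2,0.1,3,0,0,0],[0.2,0.1,3.7,0,0,0],[0.2,0.1,3.7,0,0,0],[0.2,0.1,3.7,0,0,0]]
  ]
}}

```text
clock: 8.3
eef_pos: [572.1, -307.2, 84.8]
tool_rot: [3.142, 0.0, 0.113]
force: [0.0, -0.4, -1.1]
width: 55.3
gripper_force: 0.0
```

{"method": "send_rows", "body": {
  "rows": [
    [[0,0,0,0,0,0],[0,0,0,0,0,0],[0,0,0,0,0,0],[0,0,0,0,0,0],[0,0,0,0,0,0],[0,0,0,0,0,0],[0,0,0,0,0,0]]
  ],
  "grip": 255
}}

```text
clock: 9.0
eef_pos: [572.4, -307.4, 85.6]
tool_rot: [3.141, -0.001, 0.113]
force: [-0.8, 0.6, 5.8]
width: 15.0
gripper_force: 58.6
```

{"method": "send_rows", "body": {
  "rows": [
    [[0,0,-0.5,0,0,0],[0,0,-2,0,0,0],[0,-1,-5,0,0,0],[-0.5,-4,-9,0,0,0],[-1,-8,-12,0,0,0],[-1.2,-12,-13,0,0,0],[-1.4,-16,-13,0,0,0],[-1.6,-20,-13,0,0,0],[-1.8,-24,-13,0,0,0],[-1.8,-25.5,-13,0,0,0]]
  ]
}}

```text
clock: 10.0
eef_pos: [524.7, -50.9, 215.7]
tool_rot: [-3.139, -0.0, 0.118]
force: [0.1, -0.6, -1.1]
width: 14.6
gripper_force: 58.7
```

{"method": "send_rows", "body": {
  "rows": [
    [[0,0,0,0,0,0],[0,0,0,0,0,0],[0,0,0,0,0,0]]
  ]
}}

```text
clock: 10.3
eef_pos: [525.8, -58.1, 215.1]
tool_rot: [3.14, -0.001, 0.11]
force: [0.1, -0.8, -0.2]
width: 15.3
gripper_force: 58.7
```

```bash
python3 - <<'E'
from h import *
s=snap('wrist','w4');print(s['clock'],s['eef_pos'],s['tool_rot'],s['force'],s['width'])
x,y,z=s['eef_pos'];print('stub pred',px('w4',(x,y,z-58.8))*1.5625)
a=cv2.imread('pics/w4.png');cv2.imwrite('pics/w4b.png',cv2.resize(a,(800,600),interpolation=2))
print(delta(526,-45,133,.11))
E
```

```text
10.3 [525.8151639  -58.09218438 215.14155876] [ 3.14012267e+00 -7.54204261e-04  1.09814405e-01] [ 0.06508876 -0.79907582 -0.15842285] 15.275283962563314
stub pred [395. 430.]
(array([ 0.17, -1.3 ,  8.2 ]), array([ 0.001, -0.   , -0.   ]))
```

View pics/w4b.png

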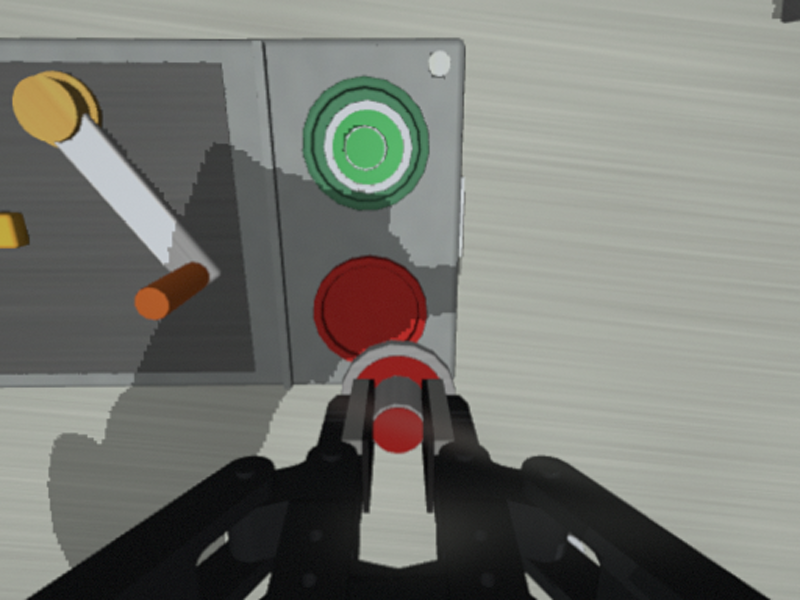

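Red token is held on axis, with its stub at (398,430); the nest is at (371,309). Lowering into the red nest.

{"method": "send_rows", "body": {
  "rows": [
    [[0.1,-0.6,2,0,0,0],[0.2,-1.2,4.5,0,0,0],[0.2,-1.3,6.3,0,0,0],[0.2,-1.3,7.2,0,0,0],[0.2,-1.3,7.8,0,0,0],[0.2,-1.3,8.1,0,0,0],[0.2,-1.3,8.1,0,0,0],[0.2,-1.3,8.1,0,0,0]]
  ]
}}

```text
clock: 11.15
eef_pos: [526.4, -43.0, 134.4]
tool_rot: [3.141, -0.001, 0.112]
force: [0.3, 0.4, -0.6]
width: 15.2
gripper_force: 58.7
```

```bash
python3 - <<'E'
from h import *
f=1/1.5625
W=lambda u,v,z:w('w4',(u+.5)*f-.5,(v+.5)*f-.5,z)
print('gn',W(366,143,53),'rn',W(371,309,53),'post',W(152,304,100))
s=ctrl.read_state();print(s['eef_pos'],s['force'],delta(526,-45,133,.11))
E
```

```text
gn [605.8 -36.   53. ] rn [528.  -45.4  53. ] post [536.8  39.5 100. ]
[526.43652218 -42.96184417 134.41701621] [ 0.29483777  0.40746533 -0.56647241] (array([-0.07,  0.2 ,  0.14]), array([ 0.   , -0.001,  0.002]))
```

{"method": "send_rows", "body": {
  "rows": [
    [[0.05,0.1,0,0,0,0],[0.05,0.2,0.12,0,0,0],[0.05,0.2,0.12,0,0,0]]
  ]
}}

```text
clock: 11.45
eef_pos: [527.2, -44.4, 133.6]
tool_rot: [-3.141, -0.001, 0.113]
force: [-0.9, 1.5, 7.2]
width: 14.9
gripper_force: 59.4
```

{"method": "send_rows", "body": {
  "rows": [
    [[0,0,0,0,0,0],[0,0,0,0,0,0],[0,0,0,0,0,0],[0,0,0,0,0,0]]
  ],
  "grip": 110
}}

```text
clock: 11.85
eef_pos: [526.7, -44.7, 132.5]
tool_rot: [3.142, 0.0, 0.113]
force: [0.2, -0.5, -0.7]
width: 48.5
gripper_force: 0.0
```

{"method": "send_rows", "body": {
  "rows": [
    [[0,0,-1,0,0,0],[0,0,-3,0,0,0],[0,0,-6,0,0,0],[-2,0,-9,0,0,0],[-4,0,-9.5,0,0,0],[-5,0,-9.5,0,0,0],[-5,0,-9.5,0,0,0],[-5,0,-9.5,0,0,0]]
  ]
}}

```text
clock: 12.65
eef_pos: [477.6, -50.1, 227.4]
tool_rot: [-3.142, -0.0, 0.113]
force: [1.2, -0.1, -0.8]
width: 48.5
gripper_force: 0.0
```

```bash
python3 - <<'E'
from h import *
s=snap('wrist','w5');print(s['clock'],s['eef_pos'],s['tool_rot'],s['force'],s['width'])
a=cv2.imread('pics/w5.png');cv2.imwrite('pics/w5b.png',cv2.resize(a,(800,600),interpolation=2))
yaw=.113;m=np.pi
piv=np.array([537.3,39.7])+90*np.array([np.cos(.61+yaw),np.sin(.61+yaw)])
print(piv,piv+90*np.array([np.cos(np.pi-.44+yaw),np.sin(np.pi-.44+yaw)]))
for z in (200,140): print(delta(537.3,39.7,z,.723))
E
```

```text
12.65 [477.59037523 -50.12863475 227.38909678] [-3.14155378e+00 -3.63200586e-04  1.12918975e-01] [ 1.17433882 -0.09908598 -0.76366841] 48.503349891849275
[604.78417755  99.24734067] [519.55325829 128.15565094]
(array([ 6.92, -8.25,  2.72]), array([ 0.  , -0.  , -0.61]))
(array([ 6.92, -8.25,  8.72]), array([ 0.  , -0.  , -0.61]))
```

View pics/w5b.png

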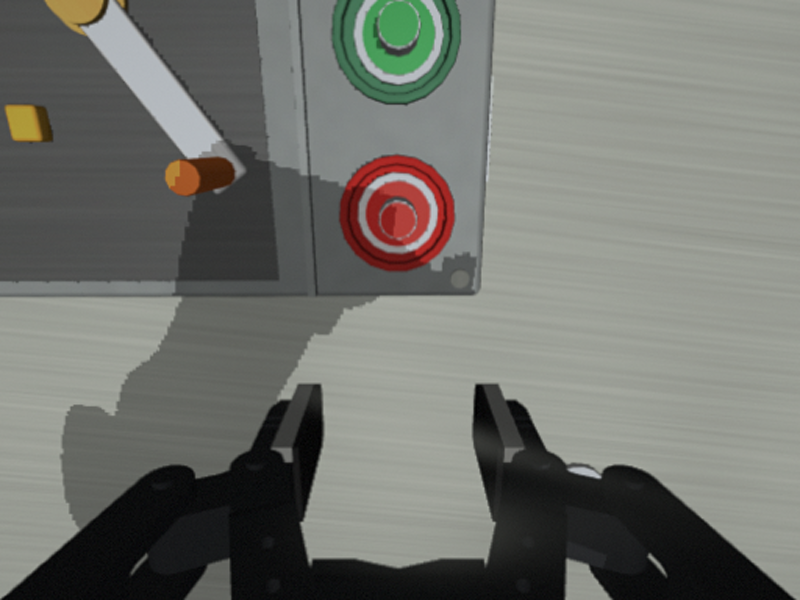

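Both tokens sit flat and centred: green at (398,35), red at (397,213). The pivot computed from the post matches the measured boss. Now to the post.

{"method": "send_rows", "body": {
  "rows": [
    [[1,-1.2,0.5,0,0,-0.1],[2.5,-3,1,0,0,-0.2],[4.2,-5,1.5,0,0,-0.32],[5.8,-7,2,0,0,-0.44],[6.9,-8.2,2.5,0,0,-0.56],[6.9,-8.25,2.7,0,0,-0.61],[6.9,-8.25,2.7,0,0,-0.61],[6.9,-8.25,2.7,0,0,-0.61]]
  ]
}}

```text
clock: 13.5
eef_pos: [536.5, 39.2, 200.0]
tool_rot: [-3.141, 0.001, 0.721]
force: [-0.3, -0.1, 0.5]
width: 48.4
gripper_force: 0.0
```

```bash
python3 - <<'E'
from h import *
s=snap('wrist','w6');print(s['clock'],s['eef_pos'],s['tool_rot'],s['force'])
print(px('w6',(537.3,39.7,100)))
a=cv2.imread('pics/w6.png').astype(int);b,g,r=a[...,0],a[...,1],a[...,2]
m=((r>110)&(r>1.5*g)&(r>2.2*b)&(g>1.4*b)).astype(np.uint8)
for i,st in enumerate(cv2.connectedComponentsWithStats(m)[2]): 
    if st[4]>20:print(st)
print(delta(537.3,39.7,140,.723))
E
```

```text
13.5 [536.46897696  39.20614429 200.00641222] [-3.14120317e+00  8.04933883e-04  7.20987332e-01] [-0.27367901 -0.06786666  0.47867906]
[253.3 234.2]
[     0      0    512    384 196127]
[241 200  22  44 481]
(array([0.12, 0.01, 6.02]), array([-0.   ,  0.001, -0.002]))
```

Post projects as expected between the fingers. Descend and grip.

{"method": "send_rows", "body": {
  "rows": [
    [[0.1,0,1.5,0,0,0],[0.1,0,3.5,0,0,0],[0.1,0,5,0,0,0],[0.1,0,6,0,0,0],[0.1,0,6,0,0,0]]
  ]
}}

```text
clock: 14.05
eef_pos: [536.4, 39.8, 139.6]
tool_rot: [-3.141, 0.002, 0.722]
force: [-0.5, 0.7, -0.0]
width: 48.8
gripper_force: 0.0
```

{"method": "send_rows", "body": {
  "rows": [
    [[0,0,0,0,0,0],[0,0,0,0,0,0],[0,0,0,0,0,0],[0,0,0,0,0,0],[0,0,0,0,0,0],[0,0,0,0,0,0]]
  ],
  "grip": 255
}}

```text
clock: 14.65
eef_pos: [536.6, 41.2, 141.5]
tool_rot: [-3.14, -0.0, 0.723]
force: [-2.9, 2.4, 6.9]
width: 12.0
gripper_force: 58.5
```

```bash
python3 - <<'E'
from h import *
s=ctrl.read_state();print(s['eef_pos'],s['tool_rot'],s['force'],s['width'])
Rm=R.from_euler('xyz',s['tool_rot']);p0=s['eef_pos']
piv=np.array([604.8,99.2])
v=p0[:2]-piv; print(np.hypot(*v))
for i,a in enumerate(np.linspace(0,1.05,15)[1:]):
    c,q=np.cos(-a),np.sin(-a);p=piv+np.array([[c,-q],[q,c]])@v
    print((Rm.inv().apply(np.append(p,p0[2])-p0)/10).round(2)[:2],round(a,3))
E
```

```text
[536.5713006   41.20831232 141.50583254] [-3.14038310e+00 -4.81749114e-04  7.23344826e-01] [-2.8571676   2.42347207  6.94984592] 11.980659029726514
89.54435360051428
[ 0.04 -0.67] 0.075
[ 0.13 -1.34] 0.15
[ 0.26 -1.99] 0.225
[ 0.45 -2.64] 0.3
[ 0.68 -3.27] 0.375
[ 0.96 -3.88] 0.45
[ 1.29 -4.46] 0.525
[ 1.66 -5.03] 0.6
[ 2.07 -5.56] 0.675
[ 2.52 -6.06] 0.75
[ 3.   -6.52] 0.825
[ 3.52 -6.95] 0.9
[ 4.07 -7.34] 0.975
[ 4.64 -7.68] 1.05
```

{"method": "send_rows", "body": {
  "rows": [
    [[0.04,-0.67,0,0,0,0.075],[0.13,-1.34,0,0,0,0.15],[0.26,-1.99,0,0,0,0.225],[0.45,-2.64,0,0,0,0.3],[0.68,-3.27,0,0,0,0.375],[0.96,-3.88,0,0,0,0.45],[1.29,-4.46,0,0,0,0.525],[1.66,-5.03,0,0,0,0.6],[2.07,-5.56,0,0,0,0.675],[2.07,-5.56,0,0,0,0.675]]
  ]
}}

```text
clock: 15.65
eef_pos: [514.3, 94.3, 141.5]
tool_rot: [3.14, 0.003, 0.047]
force: [-5.3, -4.6, 9.1]
width: 12.3
gripper_force: 59.2
```

```bash
python3 - <<'E'
from h import *
s=ctrl.read_state();print(s['eef_pos'],s['tool_rot'],s['force'],s['width'])
Rm=R.from_euler('xyz',s['tool_rot']);p0=s['eef_pos']
piv=np.array([604.8,99.2])
v=p0[:2]-piv; th=np.pi+.723-np.arctan2(v[1],v[0])%(2*np.pi);print(np.hypot(*v),'joint',th)
for a in np.linspace(th,1.09,8)[1:]:
    g=np.pi+.723-a;p=piv+90*np.array([np.cos(g),np.sin(g)])
    print((Rm.inv().apply(np.append(p,p0[2])-p0)/10).round(2)[:2],round(a-th,3))
E
```

```text
[514.30612506  94.3391858  141.4782415 ] [3.13968924e+00 2.82142574e-03 4.66399363e-02] [-5.28568523 -4.60260024  9.08275342] 12.335485823624897
90.62432850495128 joint 0.6693372804746067
[ 0.07 -0.54] 0.06
[ 0.12 -1.08] 0.12
[ 0.2  -1.62] 0.18
[ 0.31 -2.14] 0.24
[ 0.45 -2.67] 0.3
[ 0.62 -3.18] 0.361
[ 0.82 -3.68] 0.421
```

{"method": "send_rows", "body": {
  "rows": [
    [[0.07,-0.54,0,0,0,0.06],[0.12,-1.08,0,0,0,0.12],[0.2,-1.62,0,0,0,0.18],[0.31,-2.14,0,0,0,0.24],[0.45,-2.67,0,0,0,0.3],[0.62,-3.18,0,0,0,0.36],[0.82,-3.68,0,0,0,0.38],[0.82,-3.68,0,0,0,0.38],[0.82,-3.68,0,0,0,0.38]]
  ]
}}

```text
clock: 16.55
eef_pos: [519.0, 129.5, 141.4]
tool_rot: [3.136, 0.006, -0.334]
force: [-8.9, -7.1, 13.2]
width: 11.9
gripper_force: 59.8
```

```bash
python3 - <<'E'
from h import *
s=snap('scene','s7');snap('wrist','w7');print(s['clock'],s['eef_pos'],s['tool_rot'],s['force'],s['width'])
v=s['eef_pos'][:2]-np.array([604.8,99.2]); print(np.hypot(*v),'joint',np.pi+.723-np.arctan2(v[1],v[0])%(2*np.pi))
a=cv2.imread('pics/s7.png')[150:300,130:330];b=cv2.imread('pics/w7.png')
c=np.hstack([cv2.resize(a,(400,300),interpolation=2),cv2.resize(b,(400,300))]);cv2.imwrite('pics/c7.png',c)
E
```

```text
16.55 [518.95931977 129.50854306 141.40215423] [ 3.13633555  0.00561461 -0.33423092] [-8.94186922 -7.07779344 13.23686625] 11.913886234273104
91.03422523825492 joint 1.0624151818165855
```

View pics/c7.png

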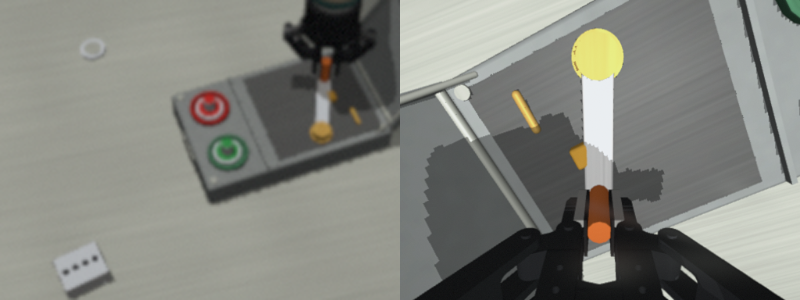

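The bar appears to touch the yellow block. Tangential force is about 9.6 N, near the spring's 9 N at the stop, so I push a little further for margin.

{"method": "send_rows", "body": {
  "rows": [
    [[0,-0.15,0,0,0,0],[0,-0.3,0,0,0,0],[0,-0.3,0,0,0,0],[0,-0.3,0,0,0,0],[0,-0.3,0,0,0,0],[0,-0.3,0,0,0,0]]
  ]
}}

```text
clock: 17.25
eef_pos: [519.2, 129.9, 141.4]
tool_rot: [3.133, 0.007, -0.336]
force: [-11.7, -12.6, 16.8]
width: 12.3
gripper_force: 60.4
```

The extra 3 mm of command gave only 0.4 mm of motion and about 6 N more force, so the arm is firmly on its stop. Handing in.

```bash
python3 -c "
from cell import ctrl
print(ctrl.finish_job())"
```

```text
the job is handed in; nothing more can be done
None
```

The job is handed in: both tokens lie flat in the nests of their own colour, and the gripper is still holding the feed-arm post firmly against its stop. The hand-in returned no verdict.

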